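Stack the sauce dishes and close them with the lid

ROBOT

A 7-joint arm with a two-finger parallel gripper is mounted at the origin on the work surface. World frame = base frame: x ahead of the robot, y to its left, z up, the work surface at z = 0. Lengths are in m, angles in rad, forces in N, time in s.
With the tool pointing down it reaches from about 0.4 to 0.85 m from the base axis. Payload 10.4 kg.
Tool frame: the origin (TCP) lies at the very end of the fingers, on their centre line; the grasp point (between the pads) lies 19 mm behind it (r.grasp_offset is the distance from the TCP to the grasp point, in m); z points along the fingers, y is the direction in which the jaws open and shut (so a half turn about z gives the same grasp; the last joint's range is limited). The gripper opens to 85 mm and grips with 20 to 120 N. Pads are 22 mm wide; open, the fingers measure 114 mm over their backs; the gripper's body (76 mm by 85 mm) begins 54 mm behind the grasp point. The pads swing forward as they close: fully open they stand 13 mm farther back than shut.
Start: joints at [-1.195, 0.332, -0.065, 1.46, 0.022, 1.35, -0.088], TCP at [0.243, 0.576, 0.231] pointing down, gripper open.
Joint ranges: [-2.6, 2.6], [-0.5, 2.12], [-1.47, 1.34], [0.16, 2.42], [-1.27, 4.41], [0.06, 2.06], [-2.6, 2.6]. Speed limits (rad/s): [2.22, 2.22, 2.79, 2.79, 3.14, 3.14, 3.14].

INTERFACE

Orientations are given as a rotation vector (axis times angle).
In Python, from workcell import status, cams, order, r gives the robot as it stands. The module is installed in compiled form; this text tells all that it offers.
- The arm moves only by the tool arm_command, never from a script. Its argument "steps" is a list that holds one entry, the list of rows, each a list of 5 numbers: the gripper command: -1 is fully open, 1 is shut, values between are in proportion, then the shift along the tool's x, y, z in mm, then the turn about the tool's z in rad. A call has 1 to 12 rows; each row shifts and turns the commanded pose from where the row before left it, along the tool's axes as they then stand; what a row does not reach is not made up. A row lasts 1/12 s, in which the tool goes at most 41.7 mm and 7.16 degrees, less where a joint would pass 70% of its speed; a pose out of reach is approached as far as the arm can. A call is refused whole if a number of a shift passes 41.7 or a number of a turn 0.125, either way. A call with a gripper value outside its range is refused whole. The fingers move at their own pace and stop on an object; "grip_force" is the grip in N (left out, the last holds). Time passes only in rows, so rows that do not move let the fingers close. It gives the time, the measured TCP pose, the force and the opening at its end, in the units of the state.
- status.get_state(): the state, without advancing time (a new reading comes with each control period).
- cams.camera(name): name is "scene" or "side" or "wrist"; returns (picture, depth): 480x640x3 uint8, red, green, blue; 480x640 float32, m along the optical axis (not along the pixel's ray), 0 where there is no reading.
- cams.get_calibration(name): a dict with "vfov" (degrees; the focal length in pixels is half the picture's height over the tangent of half this angle, whatever the lens; pixels are square), "cx", "cy" (the principal point, pixels), "pose" (4x4, takes a point from camera to world coordinates). Camera axes: x right, y down, z forward; pixel columns grow to the right and rows downward; lengths in m; the calibration is good to about 2 mm. A picture is of the moment at which its call begins: read the wrist's pose just before it. get_calibration takes no time and is no camera call; for the wrist camera it gives the pose at the moment of the call.
- order.sign_off(): hands the job in, once; it reports no verdict.
The state is a dict: "t": time; "q": joint angles; "joint_vel": joint speeds; "joint_efforts": joint torques, N m; "tcp_pos": TCP position; "tcp_rot": TCP orientation; "wrist_force": force on the tool from outside, world axes, zero at the start; "moment": the same for the moment, N m; "grip_width": finger opening in m.
Only numpy, scipy, OpenCV 4.12 (cv2) and the standard library are available. Lean on these libraries where they do the work, as an engineer would, in place of code of your own. Each camera call takes 0.05 s, during which the arm holds its last target.

TASK

Build the covered sauce-dish stack for the next guests on the middle of the round wooden stand, one piece at a time from the bottom up: the blue dish, then the white one in its mouth, then the yellow one, and last the steel lid with the black knob, every piece fully seated and upright. Set each down gently rather than dropping it, and leave the red dish and the steel cup where they are.

Things in the scene. Friction and masses are not known exactly. Their poses are not given: they have to be found in the camera images.
- blue_mid (a point): Blue glazed sauce dish with a pale rim, loose, 60 mm across, 34 mm high: straight round wall 4 mm thick over a narrower foot 5 mm high (44 mm across, tapering to 40). Mouth 52 mm across. About 120 g, up to 1.4 times that. Starts upright on the table. The point is at its centre, 17 mm above its underside; z is up its axis.
- white_mid (a point): White sauce dish with a brown rim, loose; same shape, size (60 mm across, 34 mm high) and mass as the blue one. A dish's foot drops into another's mouth with 4 mm to spare all round and its shoulder rests on the rim: stacked, each stands 29 mm above the one below. The point is at its centre, 17 mm above its underside; z is up its axis.
- yellow_mid (a point): Mustard-yellow sauce dish, loose; same shape, size (60 mm across, 34 mm high) and mass as the blue one. The point is at its centre, 17 mm above its underside; z is up its axis.
- red_mid (a point): Dark red sauce dish of the same shape and size, loose; not wanted, stays where it is. The point is at its centre, 17 mm above its underside.
- lid_knob (a point): Steel lid, loose, 100 g, 35 mm high: disc 60 mm across, 4 mm thick, over a plug 5 mm high (44 mm across, 38 below) that drops into a dish's mouth till the disc rests on the rim (underside then 29 mm above the dish's). On top a black round knob, 20 mm across, 26 mm high. Starts standing on its plug. The point is at the knob's middle, 22 mm above the underside; z is up.
- cup_mid (a point): Steel drinking cup, loose, 68 mm across the mouth, 62 mm high; stays where it is. The point is at its centre, 31 mm above its underside.
- stand: Pale wooden round stand, fixed to the table, 90 mm across and 12 mm high with a flat top and a thin brown ring marked on it; here the stack is built. Origin at the centre of its underside, on the table.
- trivet: Steel round trivet with dark slots, fixed, 90 mm across and 12 mm high, not to be used. Origin at the centre of its underside.
- nibbles: White side plate with a brown rim and pickled radish cubes, fixed, 100 mm across and 22 mm high, not to be used. Origin at the centre of its underside.

How it is judged:
By the outcome, as a careful person would: the job done as asked, in the order asked, and still so for the second after the job is handed in, with the robot touching nothing.
It also fails if it takes over 112 s, if anything falls off the work surface, if the arm or the gripper's body presses on something with over 40 N, if the wrist force passes 120 N, or if a joint passes its speed limit or range.

## Working session

There is one attempt and no reset: what is moved stays moved. The work goes in short steps, Python scripts to look and compute and a tool call to move; the robot and the scene stay as the last step left them, time stands still between calls to the robot, and variables do not carry over. Pictures are saved under pics/ and viewed, and the job is handed in when it is done.

Besides the shell and the picture viewer there is one more tool, called after "Call:" as name(argument=value, ...), one argument or row to a line, values as JSON. arm_command: Moves the arm, as the interface text tells. Its arguments: {"type":"object","properties":{"steps":{"type":"array","items":{"type":"array","items":{"type":"array","items":{"type":"number"}}}},"grip_force":{"type":"number"}},"required":["steps"]}

```bash
mkdir -p pics
cat > h.py <<'E'
import numpy as np, cv2
from workcell import status, cams, order, r
def grab(n,tag):
    cal=cams.get_calibration(n); im,d=cams.camera(n)
    cv2.imwrite(f'pics/{tag}.png',im[:,:,::-1]); np.savez(f'{tag}.npz',im=im,d=d,pose=cal['pose'],f=240/np.tan(np.radians(cal['vfov'])/2),cx=cal['cx'],cy=cal['cy'])
    return im,d,cal
def load(tag):
    z=np.load(f'{tag}.npz'); d=z['d']; v,u=np.mgrid[0:480,0:640]
    P=np.stack([(u-z['cx'])/z['f']*d,(v-z['cy'])/z['f']*d,d],-1)
    W=P@z['pose'][:3,:3].T+z['pose'][:3,3]
    return z['im'],d,W
E
python3 - <<'E'
from h import *
s=status.get_state(); print(s)
for n in ['scene','side','wrist']:
    grab(n,n+'0'); c=cams.get_calibration(n); print(n,c)
E
```

```text
{'t': 0.0, 'q': array([-1.19462945,  0.33290928, -0.0647018 ,  1.4609717 ,  0.02161503,
        1.34993221, -0.08853224]), 'joint_vel': array([ 1.07726108e-03, -1.03528533e-03,  8.16204394e-04,  1.32288514e-03,
       -1.38010868e-03,  5.51994933e-05, -9.27609237e-04]), 'joint_efforts': array([-8.38424967e-05, -6.25462174e+01,  4.89731343e-02, -3.91590106e+01,
        1.62924343e-02,  1.00108815e-02,  1.45895012e-05]), 'tcp_pos': array([0.24253098, 0.57558862, 0.2304781 ]), 'tcp_rot': array([-6.22205167e-01, -3.07913928e+00,  2.37009164e-03]), 'wrist_force': array([ 0.28740836, -0.59448508, -0.55373566]), 'moment': array([ 0.04307053,  0.04766666, -0.03793394]), 'grip_width': 0.08559636222438378}
scene {'vfov': 47.82587589915792, 'cx': 319.6972448817411, 'cy': 241.29349885609875, 'pose': array([[-6.41454013e-01,  6.08922415e-01, -4.66637162e-01,
         1.12999412e+00],
       [ 7.67161235e-01,  5.09637900e-01, -3.89529011e-01,
         4.91592476e-01],
       [ 6.23036715e-04, -6.07850889e-01, -7.94050948e-01,
         1.04539082e+00],
       [ 0.00000000e+00,  0.00000000e+00,  0.00000000e+00,
         1.00000000e+00]])}
side {'vfov': 53.953237028138275, 'cx': 312.39630444784495, 'cy': 235.98939795082484, 'pose': array([[ 0.91103359, -0.32626578,  0.25212783,  0.3075311 ],
       [-0.41232992, -0.71885537,  0.55967044, -0.52455386],
       [-0.00135787, -0.61383842, -0.78943052,  0.79421312],
       [ 0.        ,  0.        ,  0.        ,  1.        ]])}
wrist {'vfov': 59.86613611879157, 'cx': 320.19447174095365, 'cy': 239.75524720149357, 'pose': array([[ 3.87753396e-01,  8.80002395e-01,  2.74304738e-01,
         1.72952882e-01],
       [ 9.21763020e-01, -3.70028432e-01, -1.15896048e-01,
         6.04245468e-01],
       [-4.88247646e-04,  2.97783050e-01, -9.54633446e-01,
         3.74108031e-01],
       [ 0.00000000e+00,  0.00000000e+00,  0.00000000e+00,
         1.00000000e+00]])}
```

View pics/scene0.png

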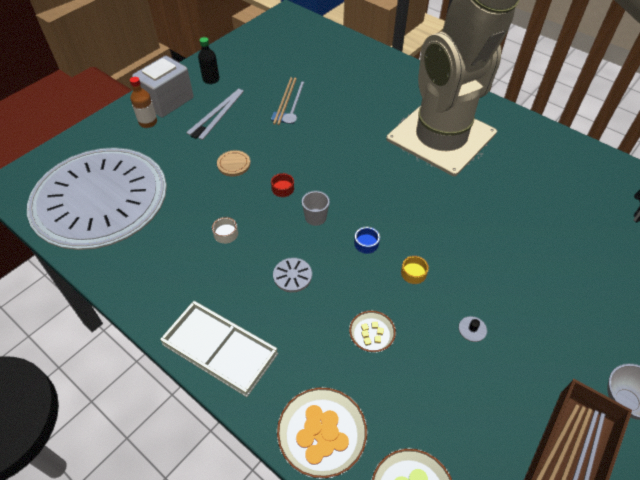

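View pics/side0.png

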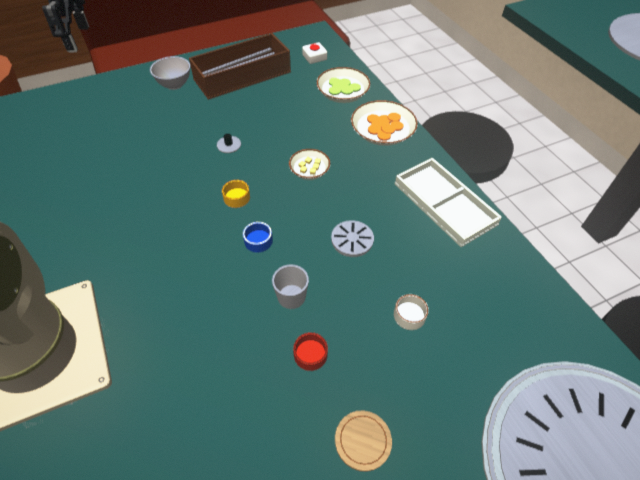

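View pics/wrist0.png

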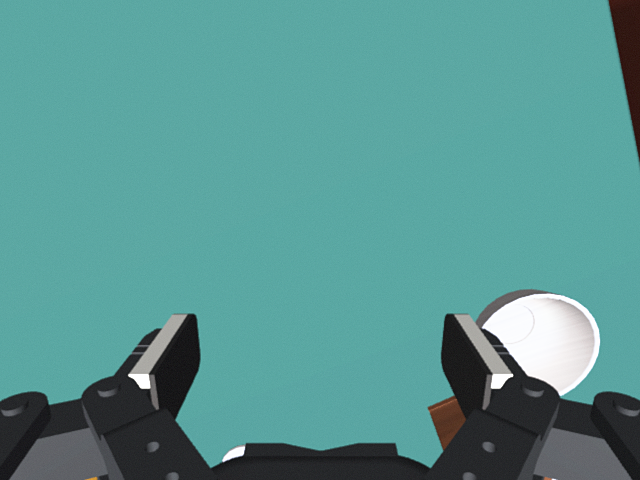

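The scene picture shows the stand (233,162), red dish (283,185), cup (316,207), white dish (225,230), trivet (292,274), blue dish (367,240), yellow dish (415,270), nibbles (372,331) and lid (473,328). The side picture shows the same things from the other side. Next I'll fit positions from the depth.

```bash
cat >> h.py <<'E'
from scipy.optimize import least_squares
def fit(W,d,box,zlo,zhi,R=None):
    u0,v0,u1,v1=box; p=W[v0:v1,u0:u1].reshape(-1,3); dd=d[v0:v1,u0:u1].ravel()
    p=p[(dd>0)&(p[:,2]>zlo)&(p[:,2]<zhi)]
    if len(p)<8: return None,len(p)
    hull=cv2.convexHull((p[:,:2]*1000).astype(np.float32)).reshape(-1,2)/1000
    c=hull.mean(0); 
    if R: s=least_squares(lambda x:np.hypot(*(hull-x).T)-R,c,loss='soft_l1',f_scale=.001); return s.x,len(p),s.fun.std()
    s=least_squares(lambda x:np.hypot(*(hull-x[:2]).T)-x[2],[*c,.03],loss='soft_l1',f_scale=.001); return s.x,len(p),s.fun.std()
E
python3 - <<'E'
from h import *
B={'scene0':dict(stand=(212,146,256,178),red=(266,170,300,198),cup=(298,188,334,228),white=(208,214,242,246),triv=(268,254,318,294),blue=(350,224,384,254),yellow=(398,254,432,286),nib=(345,306,400,356),lid=(455,312,492,344)),
'side0':dict(stand=(328,405,398,474),red=(288,330,332,372),cup=(268,260,314,310),white=(388,290,432,332),triv=(326,218,378,258),blue=(238,218,276,254),yellow=(218,178,254,210),nib=(284,146,334,182),lid=(212,130,246,154))}
H=dict(stand=.012,red=.034,cup=.062,white=.034,triv=.012,blue=.034,yellow=.034,nib=.022,lid=.009)
np.set_printoptions(precision=4,suppress=True)
for t in B:
    im,d,W=load(t)
    print(t,'table z',np.median(W[200:260,420:480,2]) , np.median(W[300:340,330:380,2]))
    for k,b in B[t].items():
        print(k,fit(W,d,b,H[k]-.005,H[k]+.006), fit(W,d,b,H[k]-.005,H[k]+.006,.034 if k=='cup' else .045 if k in('stand','triv') else .05 if k=='nib' else .03), np.percentile(W[b[1]:b[3],b[0]:b[2],2],99))
E
```

```text
scene0 table z -0.0011262809970181697 0.0011397882462697018
stand (array([ 0.4652, -0.37  ,  0.0451]), 596, np.float64(0.0011467842531596624)) (array([ 0.4652, -0.37  ]), 596, np.float64(0.0011472783580456331)) 0.015744021121002635
red (array([ 0.4496, -0.2042,  0.03  ]), 103, np.float64(0.0013114909518154132)) (array([ 0.4496, -0.2042]), 103, np.float64(0.0013113925727756067)) 0.03553299930067912
cup (array([ 0.465 , -0.0793,  0.034 ]), 131, np.float64(0.0009634022919123462)) (array([ 0.465 , -0.0793]), 131, np.float64(0.0009631366033728445)) 0.0632979837034452
white (array([ 0.649 , -0.2102,  0.0298]), 129, np.float64(0.0008335604405610935)) (array([ 0.6489, -0.2103]), 129, np.float64(0.0008273937339760951)) 0.037147055542185496
triv (array([ 0.635 , -0.0049,  0.0452]), 989, np.float64(0.0006388331907094714)) (array([ 0.6351, -0.0048]), 989, np.float64(0.0006423283615843391)) 0.015795969227670983
blue (array([0.4533, 0.0709, 0.0301]), 131, np.float64(0.0007165600344339578)) (array([0.4533, 0.0709]), 131, np.float64(0.0007162048112475327)) 0.035915520758618986
yellow (array([0.4512,
[... 1347 characters left out ...]
0007184881007359671)) 0.015721801676027835
blue (array([0.4506, 0.0707, 0.0299]), 205, np.float64(0.0006533915227554528)) (array([0.4506, 0.0708]), 205, np.float64(0.0006532731950340853)) 0.03708833314319146
yellow (array([0.449 , 0.2059, 0.03  ]), 177, np.float64(0.001012860216919301)) (array([0.449 , 0.2059]), 177, np.float64(0.0010125789847814787)) 0.036289052373360026
nib (array([0.6381, 0.2262, 0.0492]), 430, np.float64(0.0005721736102210596)) (array([0.6381, 0.2265]), 430, np.float64(0.0005943602552892375)) 0.02595588866592502
lid (array([0.4954, 0.4003, 0.0452]), 268, np.float64(0.003476188041479556)) (array([0.4903, 0.3848]), 268, np.float64(0.012588656149952405)) 0.03576505133214917
```

Call:
arm_command(
  steps=[
    [[-1,0,0,0,0.117],[-1,0,0,0,0.117],[-1,0,0,0,0.117],[-1,0,0,0,0.117],[-1,0,0,0,0.117],[-1,0,0,0,0.117],[-1,0,0,0,0.117],[-1,0,0,0,0.117],[-1,0,0,0,0.117],[-1,0,0,0,0.117]],
  ],
  grip_force=30,
)

```text
t: 0.98
tcp_pos: [0.2426, 0.5758, 0.231]
tcp_rot: [2.225, 2.217, -0.001]
wrist_force: [0.2, -0.7, -0.1]
grip_width: 0.0856
```

```bash
cat >> h.py <<'E'
from scipy.spatial.transform import Rotation as Rot
def to(x,y,z):
    s=status.get_state(); R=Rot.from_rotvec(s['tcp_rot']).as_matrix()
    d=R.T@(np.array([x,y,z])-s['tcp_pos'])*1000
    print('t',round(s['t'],2),'tcp',s['tcp_pos'].round(4),'w',round(s['grip_width'],4),'F',s['wrist_force'].round(1),'q7',s['q'][6].round(2)); print('x',R[:,0].round(3),'z',R[:,2].round(3)); print('delta tool mm',d.round(1))
E
python3 - <<'E'
from h import *
to(.452,.0708,.14)
np.set_printoptions(precision=4,suppress=True)
for t,b in dict(scene0=(455,312,492,344),side0=(205,125,252,156)).items():
    im,d,W=load(t)
    print(fit(W,d,b,.03,.045),fit(W,d,b,.03,.045,.01), fit(W,d,b,.005,.013))
    u0,v0,u1,v1=b; p=W[v0:v1,u0:u1].reshape(-1,3); p=p[p[:,2]>.012]; print(len(p),p.min(0),p.max(0),p.mean(0))
E
```

```text
t 0.98 tcp [0.2426 0.5758 0.231 ] w 0.0856 F [ 0.2 -0.7 -0.1] q7 -1.23
x [ 0.004  1.    -0.001] z [-0.    -0.001 -1.   ]
delta tool mm [-504.2  211.3   91.2]
(array([0.4921, 0.3855, 0.0097]), 67, np.float64(0.0007878512550426703)) (array([0.492 , 0.3855]), 67, np.float64(0.0007744912966938313)) (array([0.4915, 0.3855, 0.0297]), 424, np.float64(0.0003782872985813926))
125 [0.4677 0.3664 0.012 ] [1.13   0.4916 1.0454] [0.5196 0.3901 0.0681]
(array([0.4883, 0.3844, 0.0101]), 45, np.float64(0.0006053421606246088)) (array([0.4883, 0.3844]), 45, np.float64(0.0006039812354153652)) (array([0.4886, 0.3844, 0.0297]), 249, np.float64(0.005765122666151722))
112 [ 0.3075 -0.5246  0.012 ] [0.5128 0.3966 0.7942] [0.4767 0.3237 0.0737]
```

Call:
arm_command(
  steps=[
    [[-1,-36,15,5,0],[-1,-36,15,5,0],[-1,-36,15,5,0],[-1,-36,15,5,0],[-1,-36,15,5,0],[-1,-36,15,5,0],[-1,-36,15,5,0],[-1,-36,15,5,0],[-1,-36,15,5,0],[-1,-36,15,5,0],[-1,-36,15,5,0],[-1,-36,15,5,0]],
  ],
)

```text
t: 1.98
tcp_pos: [0.4238, 0.1425, 0.1712]
tcp_rot: [-2.219, -2.224, -0.001]
wrist_force: [0.4, 0.9, -0.9]
grip_width: 0.0856
```

Call:
arm_command(
  steps=[
    [[-1,-36,15,5,0],[-1,-36,16,6,0],[-1,0,0,0,0]],
  ],
)

```text
t: 2.23
tcp_pos: [0.4562, 0.0651, 0.1597]
tcp_rot: [2.228, 2.213, -0.002]
wrist_force: [0.3, -0.5, -0.2]
grip_width: 0.0855
```

Run:
```python
from h import *
to(.452,.0708,.01)
grab('wrist','w1')
```

```text
t 2.23 tcp [0.4562 0.0651 0.1597] w 0.0855 F [ 0.3 -0.5 -0.2] q7 -0.24
x [ 0.007  1.    -0.002] z [ 0.    -0.002 -1.   ]
delta tool mm [  6.   -4.3 149.7]
```

View pics/w1.png

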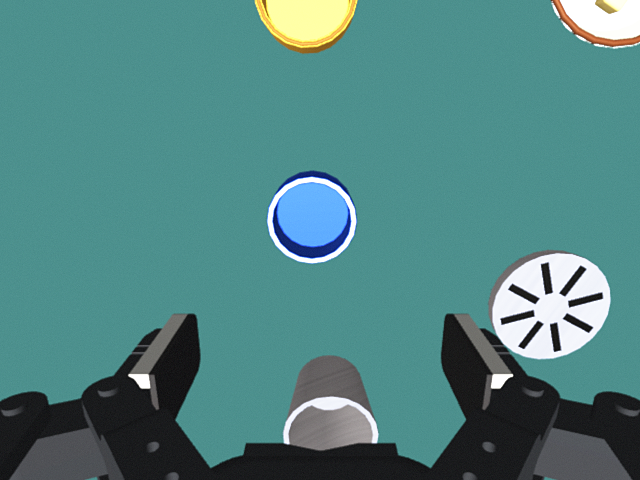

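The wrist view shows the blue dish at (312,220), the cup below it at (330,425), the trivet at (550,305) and the edge of the yellow dish at the top. I'll check the dish's position with the wrist depth.

Run:
```python
from h import *
im,d,W=load('w1')
print(fit(W,d,(255,160,370,275),.029,.042),fit(W,d,(255,160,370,275),.029,.042,.03))
p=W[300:480][(d[300:480]>0)&(W[300:480,:,2]>.1)]; print(p[:,2].min(), p.min(0),p.max(0))
for q in [(320,185),(345,195),(330,460)]: print(q,W[q[1],q[0]])
```

```text
(array([0.45116257, 0.06959119, 0.02974692]), 1774, np.float64(0.00015365431644753574)) (array([0.45111468, 0.06950671]), 1774, np.float64(0.00016722590935405374))
0.1719194357725563 [0.38221699 0.05237039 0.17191944] [0.53070089 0.08366486 0.24986842]
(320, 185) [0.45684202 0.08892311 0.00908781]
(345, 195) [0.47308473 0.08675948 0.0349724 ]
(330, 460) [0.4583482  0.07545609 0.23885648]
```

Call:
arm_command(
  steps=[
    [[-1,5,-4.7,36,0],[-1,0,0,36,0],[-1,0,0,36,0],[-1,0,0,25,0],[-1,0,0,12,0],[-1,0,0,7.5,0],[-1,0,0,0,0],[-1,0,0,0,0]],
  ],
)

```text
t: 2.95
tcp_pos: [0.4502, 0.0779, 0.0082]
tcp_rot: [-2.219, -2.224, -0.0]
wrist_force: [-0.1, -0.2, 0.3]
grip_width: 0.085
```

Call:
arm_command(
  steps=[
    [[1,0,0,0,0],[1,0,0,0,0],[1,0,0,0,0],[1,0,0,0,0],[1,0,0,0,0],[1,0,0,0,0],[1,0,0,0,0],[1,0,0,0,0]],
  ],
)

```text
t: 3.62
tcp_pos: [0.4507, 0.0779, 0.0091]
tcp_rot: [-2.219, -2.224, -0.003]
wrist_force: [-3.3, 0.2, 10.8]
grip_width: 0.0601
```

Run:
```python
from h import *
to(.452,.0708,.16)
im,d,c=grab('wrist','w2')
im,d,W=load('w2')
p=W[300:480][(d[300:480]>0)&(W[300:480,:,2]>.0)]
print(fit(W,d,(220,250,430,480),.029,.042,.03))
```

```text
t 3.62 tcp [0.4507 0.0779 0.0091] w 0.0601 F [-3.3  0.2 10.8] q7 -0.11
x [-0.002  1.     0.001] z [ 0.001  0.001 -1.   ]
delta tool mm [  -6.9    1.5 -150.9]
(array([0.45101764, 0.06980095]), 9724, np.float64(0.00323667911443113))
```

View pics/w2.png

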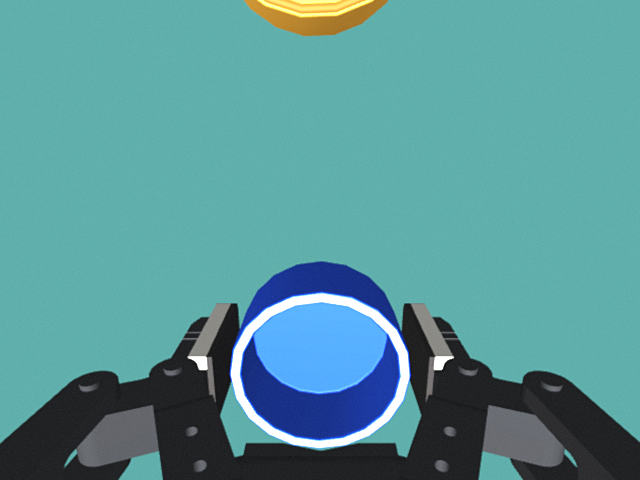

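The overshoot in my earlier reading left the TCP 8 mm off in y, though the blue dish is held at (320,370) with the grip at 60.1 mm. I'll open, centre and grip again.

Call:
arm_command(
  steps=[
    [[-1,0,0,0,0],[-1,0,0,0,0],[-1,0,0,0,0],[-1,0,0,0,0],[-1,-8,0.5,0,0],[-1,0,0,0,0],[-1,0,0,0,0],[-1,0,0,0,0]],
  ],
)

```text
t: 4.33
tcp_pos: [0.4505, 0.0692, 0.0078]
tcp_rot: [-2.22, -2.223, 0.0]
wrist_force: [-0.1, -0.2, 0.2]
grip_width: 0.0854
```

Call:
arm_command(
  steps=[
    [[1,0,0,0,0],[1,0,0,0,0],[1,0,0,0,0],[1,0,0,0,0],[1,0,0,0,0],[1,0,0,0,0],[1,0,0,0,0],[1,0,0,0,0]],
  ],
)

```text
t: 5.0
tcp_pos: [0.4506, 0.0696, 0.0081]
tcp_rot: [-2.219, -2.224, -0.0]
wrist_force: [-1.7, 0.6, 7.1]
grip_width: 0.0598
```

Call:
arm_command(
  steps=[
    [[1,0,0,-10,0],[1,0,0,-20,0],[1,0,0,-30,0],[1,0,0,-30,0],[1,0,0,-30,0],[1,0,0,-10,0],[1,0,0,0,0],[1,0,0,0,0],[1,0,0,0,0]],
  ],
)

```text
t: 5.75
tcp_pos: [0.4496, 0.0692, 0.1364]
tcp_rot: [-2.218, -2.223, 0.003]
wrist_force: [0.3, -0.4, -1.3]
grip_width: 0.0599
```

```bash
cat >> h.py <<'E'
def held(tag,zlo,zhi,R=.03,box=(200,200,440,480)):
    # centre of held/seen rim, clipped to within 60mm of tcp
    s=status.get_state(); grab('wrist',tag); im,d,W=load(tag); t=s['tcp_pos']
    print(tag,'tcp',t.round(4),'w',round(s['grip_width'],4))
    u0,v0,u1,v1=box; p=W[v0:v1,u0:u1]
    return im,d,W
E
python3 - <<'E'
from h import *
to(.4643,-.3707,.13)
grab('wrist','w3')
im,d,W=load('w3')
s=status.get_state()
m=(im[...,2]>100)&(im[...,2].astype(int)-im[...,0]>-20)
v,u=np.mgrid[0:480,0:640]; box=(u>225)&(u<415)&(v>255)&(v<450)
p=W[box&(d>0)]; print(np.histogram(p[:,2],20))
E
```

```text
t 5.75 tcp [0.4496 0.0692 0.1364] w 0.0599 F [ 0.3 -0.4 -1.3] q7 -0.23
x [-0.002  1.    -0.001] z [-0.002 -0.001 -1.   ]
delta tool mm [-439.9   13.8    6.7]
(array([ 7085,   472,   158,    63,   207,   725,     0,     0,     0,
           0,     0,     0, 11361,  4473, 10874,   200,     0,     0,
           0,   887]), array([-0.00150802,  0.00954591,  0.02059984,  0.03165377,  0.04270769,
        0.05376162,  0.06481555,  0.07586948,  0.0869234 ,  0.09797733,
        0.10903126,  0.12008519,  0.13113911,  0.14219304,  0.15324697,
        0.1643009 ,  0.17535482,  0.18640875,  0.19746268,  0.20851661,
        0.21957053]))
```

View pics/w3.png

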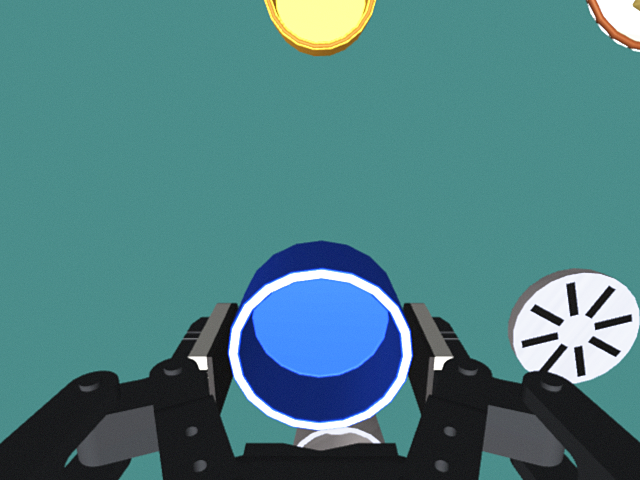

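Call:
arm_command(
  steps=[
    [[1,-10,0,0,0],[1,-20,1,0,0],[1,-30,1,0,0],[1,-36,1.5,0,0],[1,-36,1.5,0,0],[1,-36,1.5,0,0],[1,-36,1.5,0,0],[1,-36,1.5,0,0],[1,-36,1,0,0],[1,-36,1,0,0],[1,-36,1,0,0],[1,-36,1,0,0]],
  ],
)

```text
t: 6.8
tcp_pos: [0.4636, -0.3168, 0.1368]
tcp_rot: [-2.218, -2.223, 0.002]
wrist_force: [-0.4, 0.8, -0.5]
grip_width: 0.0598
```

Call:
arm_command(
  steps=[
    [[1,-30,0.5,0,0],[1,-20,0,0,0],[1,-6,0,0,0],[1,0,0,0,0],[1,0,0,0,0],[1,0,0,0,0],[1,0,0,0,0]],
  ],
)

```text
t: 7.38
tcp_pos: [0.4658, -0.3691, 0.1376]
tcp_rot: [-2.217, -2.225, -0.001]
wrist_force: [0.3, 0.8, -1.1]
grip_width: 0.0598
```

Run:
```python
from h import *
to(.4635,-.371,.020)
```

```text
t 7.38 tcp [ 0.4658 -0.3691  0.1376] w 0.0598 F [ 0.3  0.8 -1.1] q7 0.87
x [-0.004  1.     0.001] z [ 0.     0.001 -1.   ]
delta tool mm [ -2.   -2.3 117.6]
```

Call:
arm_command(
  steps=[
    [[1,-2,-2.3,15,0],[1,0,0,25,0],[1,0,0,30,0],[1,0,0,20,0],[1,0,0,12,0],[1,0,0,6,0],[1,0,0,2,0],[1,0,0,0,0],[1,0,0,0,0],[1,0,0,0,0]],
  ],
)

```text
t: 8.22
tcp_pos: [0.4638, -0.373, 0.029]
tcp_rot: [2.218, 2.223, 0.001]
wrist_force: [-0.1, 0.3, -0.9]
grip_width: 0.06
```

Call:
arm_command(
  steps=[
    [[1,0,0,2,0],[1,0,0,1.5,0],[1,0,0,1.5,0],[1,0,0,1,0],[1,0,0,1,0],[1,0,0,0,0]],
  ],
)

```text
t: 8.72
tcp_pos: [0.463, -0.3725, 0.0205]
tcp_rot: [-2.219, -2.223, 0.0]
wrist_force: [-0.2, 0.7, -2.1]
grip_width: 0.0599
```

Call:
arm_command(
  steps=[
    [[1,1,0,0.5,0],[1,0,0,0.5,0],[1,0,0,0,0],[1,0,0,0,0]],
  ],
)

```text
t: 9.05
tcp_pos: [0.463, -0.3718, 0.0202]
tcp_rot: [2.219, 2.223, 0.0]
wrist_force: [-1.7, 0.9, 4.6]
grip_width: 0.06
```

Contact has been made, at 4.6 N. Releasing and going up.

Call:
arm_command(
  steps=[
    [[-1,0,0,0,0],[-1,0,0,0,0],[-1,0,0,0,0],[-1,0,0,0,0],[-1,0,0,0,0],[-1,0,0,-15,0],[-1,0,0,-30,0],[-1,0,0,-35,0],[-1,-15,0,-30,0],[-1,-30,0,-10,0],[-1,-15,0,0,0],[-1,0,0,0,0]],
  ],
)

```text
t: 10.05
tcp_pos: [0.4622, -0.4355, 0.1423]
tcp_rot: [2.22, 2.217, -0.002]
wrist_force: [0.0, -0.0, -0.8]
grip_width: 0.0852
```

Call:
arm_command(
  steps=[
    [[-1,0,0,0,0],[-1,0,0,0,0],[-1,0,0,0,0]],
  ],
)

```text
t: 10.3
tcp_pos: [0.4635, -0.4304, 0.1397]
tcp_rot: [-2.217, -2.224, -0.001]
wrist_force: [-0.1, -0.1, -0.2]
grip_width: 0.0854
```

Run:
```python
from h import *
to(.6475,-.211,.14)
grab('wrist','w4')
```

```text
t 10.3 tcp [ 0.4635 -0.4304  0.1397] w 0.0854 F [-0.1 -0.1 -0.2] q7 0.97
x [-0.003  1.     0.001] z [-0.     0.001 -1.   ]
delta tool mm [ 2.189e+02  1.846e+02 -1.000e-01]
```

View pics/w4.png

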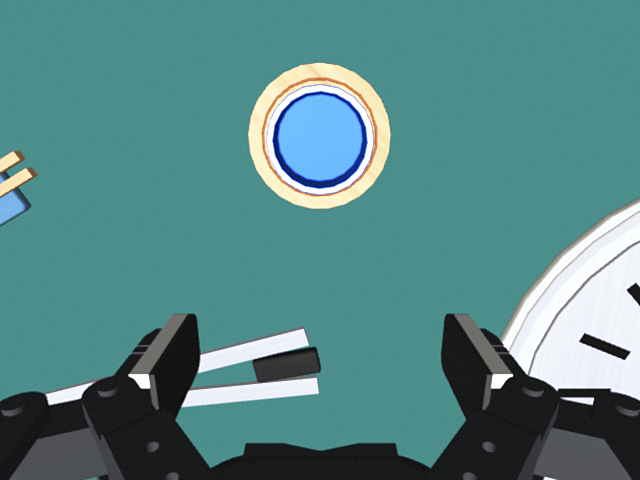

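The blue dish at (320,140) sits nearly centred on the stand at (320,136), inside the brown ring. I'll measure both.

Run:
```python
from h import *
im,d,W=load('w4')
b=(235,50,405,225)
print('dish',fit(W,d,b,.042,.055),'stand',fit(W,d,b,.008,.016),fit(W,d,b,.008,.016,.045))
```

```text
dish (array([ 0.46361814, -0.37179641,  0.02970038]), 2492, np.float64(0.00013015509605323808)) stand (array([ 0.46320935, -0.37270026,  0.04459332]), 6809, np.float64(0.00011593890297939337)) (array([ 0.46312739, -0.3727403 ]), 6809, np.float64(0.000133419546883389))
```

Call:
arm_command(
  steps=[
    [[-1,15,12,0,0],[-1,30,25,0,0],[-1,30,25,0,0],[-1,30,25,0,0],[-1,30,25,0,0],[-1,30,25,0,0],[-1,29,25,0,0],[-1,15,14,0,0],[-1,10,8,0,0],[-1,0,0,0,0],[-1,0,0,0,0],[-1,0,0,0,0]],
  ],
)

```text
t: 11.35
tcp_pos: [0.6453, -0.2146, 0.14]
tcp_rot: [2.222, 2.22, -0.002]
wrist_force: [-1.2, -0.3, 1.0]
grip_width: 0.0853
```

Call:
arm_command(
  steps=[
    [[-1,0,0,0,0],[-1,0,0,0,0]],
  ],
)

```text
t: 11.52
tcp_pos: [0.6458, -0.214, 0.1401]
tcp_rot: [2.222, 2.221, -0.0]
wrist_force: [-0.3, -0.3, 0.3]
grip_width: 0.0856
```

Run:
```python
from h import *
to(.6475,-.211,.0085)
grab('wrist','w5')
im,d,W=load('w5')
print(fit(W,d,(230,120,410,300),.028,.044),fit(W,d,(230,120,410,300),.028,.044,.03))
```

```text
t 11.52 tcp [ 0.6458 -0.214   0.1401] w 0.0856 F [-0.3 -0.3  0.3] q7 0.54
x [ 0.001  1.    -0.   ] z [ 0. -0. -1.]
delta tool mm [  3.    1.7 131.6]
(array([ 0.6475023 , -0.21265465,  0.0297386 ]), 2119, np.float64(0.00015163103857454243)) (array([ 0.64753705, -0.21278049]), 2119, np.float64(0.00017518521912301746))
```

View pics/w5.png

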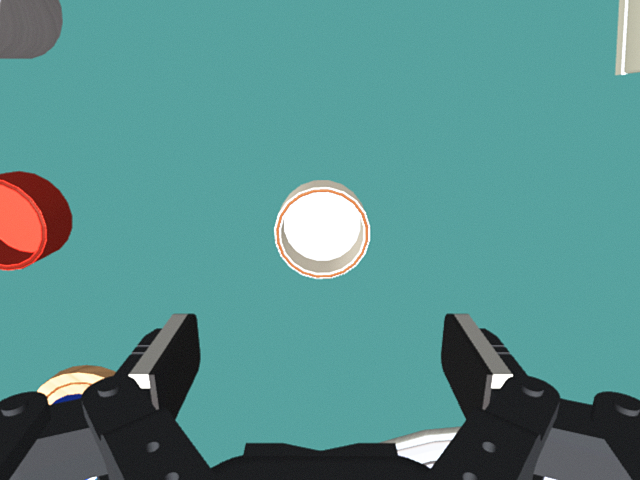

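The white dish is at (322,233), nearly below the gripper. Descending onto it.

Call:
arm_command(
  steps=[
    [[-1,1.7,1.7,30,0],[-1,0,0,36,0],[-1,0,0,30,0],[-1,0,0,20,0],[-1,0,0,10,0],[-1,0,0,5.5,0],[-1,0,0,0,0],[-1,0,0,0,0],[-1,0,0,0,0]],
  ],
)

```text
t: 12.32
tcp_pos: [0.6494, -0.211, 0.01]
tcp_rot: [2.218, 2.222, 0.002]
wrist_force: [-0.7, -0.1, 0.3]
grip_width: 0.0853
```

Call:
arm_command(
  steps=[
    [[1,0,0,0,0],[1,0,0,0,0],[1,0,0,0,0],[1,0,0,0,0],[1,0,0,0,0],[1,0,0,0,0],[1,0,0,0,0],[1,0,0,0,0]],
  ],
)

```text
t: 12.98
tcp_pos: [0.6489, -0.2106, 0.0096]
tcp_rot: [2.219, 2.223, 0.001]
wrist_force: [-2.4, 1.0, 7.1]
grip_width: 0.0594
```

Call:
arm_command(
  steps=[
    [[1,0,0,-10,0],[1,0,0,-20,0],[1,0,0,-30,0],[1,0,0,-30,0],[1,0,0,-30,0],[1,0,0,-10,0],[1,0,0,0,0],[1,0,0,0,0],[1,0,0,0,0]],
  ],
)

```text
t: 13.73
tcp_pos: [0.6477, -0.2099, 0.1365]
tcp_rot: [-2.217, -2.222, 0.002]
wrist_force: [-0.7, 0.4, -2.1]
grip_width: 0.0592
```

Run:
```python
from h import *
to(.4635,-.3718,.1364)
grab('wrist','w6')
im,d,W=load('w6')
s=status.get_state()['tcp_pos'][2]
print(fit(W,d,(225,255,415,450),s+.02,s+.032))
```

```text
t 13.73 tcp [ 0.6477 -0.2099  0.1365] w 0.0592 F [-0.7  0.4 -2.1] q7 0.54
x [-0.002  1.     0.001] z [-0.002  0.001 -1.   ]
delta tool mm [-161.5 -184.5    0.3]
(array([ 0.6477853, -0.2123457,  0.0303786]), 8778, np.float64(0.0009620356240024492))
```

View pics/w6.png

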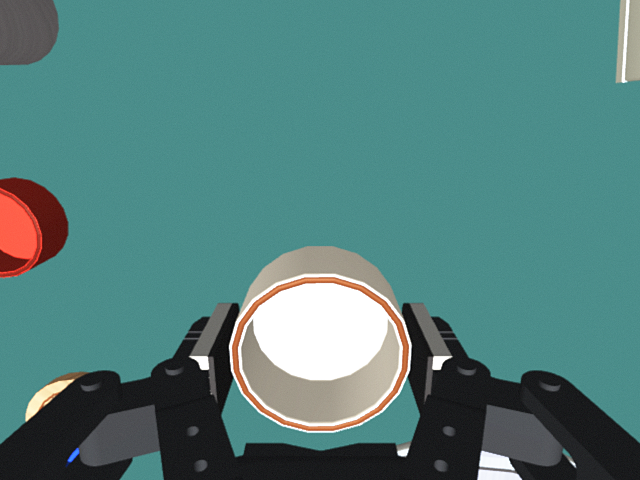

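Call:
arm_command(
  steps=[
    [[1,-9,-10,0,0],[1,-18,-21,0,0],[1,-24,-28,0,0],[1,-26,-30,0,0],[1,-26,-30,0,0],[1,-24,-28,0,0],[1,-18,-21,0,0],[1,-10,-11,0,0],[1,-4.5,-5,0,0],[1,0,0,0,0],[1,0,0,0,0],[1,0,0,0,0]],
  ],
)

```text
t: 14.78
tcp_pos: [0.4664, -0.3687, 0.1379]
tcp_rot: [-2.216, -2.227, -0.001]
wrist_force: [-0.0, 0.8, -0.9]
grip_width: 0.0592
```

Call:
arm_command(
  steps=[
    [[1,0,0,10,0],[1,0,0,20,0],[1,0,0,20,0],[1,0,0,10,0],[1,0,0,5,0],[1,0,0,2,0],[1,0,0,0,0],[1,0,0,0,0],[1,0,0,0,0]],
  ],
)

```text
t: 15.53
tcp_pos: [0.4653, -0.3707, 0.0721]
tcp_rot: [2.218, 2.223, 0.001]
wrist_force: [0.2, -0.0, -1.2]
grip_width: 0.0596
```

Run:
```python
from h import *
to(.4635,-.3698,.0506)
```

```text
t 15.53 tcp [ 0.4653 -0.3707  0.0721] w 0.0596 F [ 0.2 -0.  -1.2] q7 0.92
x [-0.002  1.    -0.001] z [ 0.001 -0.001 -1.   ]
delta tool mm [ 0.9 -1.8 21.5]
```

Call:
arm_command(
  steps=[
    [[1,0.9,-1.8,5,0],[1,0,0,5,0],[1,0,0,3,0],[1,0,0,0,0],[1,0,0,0,0],[1,0,0,0,0]],
  ],
)

```text
t: 16.03
tcp_pos: [0.463, -0.3696, 0.0583]
tcp_rot: [2.219, 2.224, -0.0]
wrist_force: [0.5, -0.0, -1.4]
grip_width: 0.0593
```

Run:
```python
from h import *
to(.4635,-.3698,.0506)
grab('side','s1'); im,d,W=load('s1')
cv2.imwrite('pics/s1c.png',cv2.resize(im[360:480,300:440,::-1],None,fx=5,fy=5,interpolation=cv2.INTER_CUBIC))
```

```text
t 16.03 tcp [ 0.463  -0.3696  0.0583] w 0.0593 F [ 0.5 -0.  -1.4] q7 0.93
x [-0.002  1.    -0.   ] z [-0. -0. -1.]
delta tool mm [-0.2  0.5  7.7]
```

View pics/s1c.png

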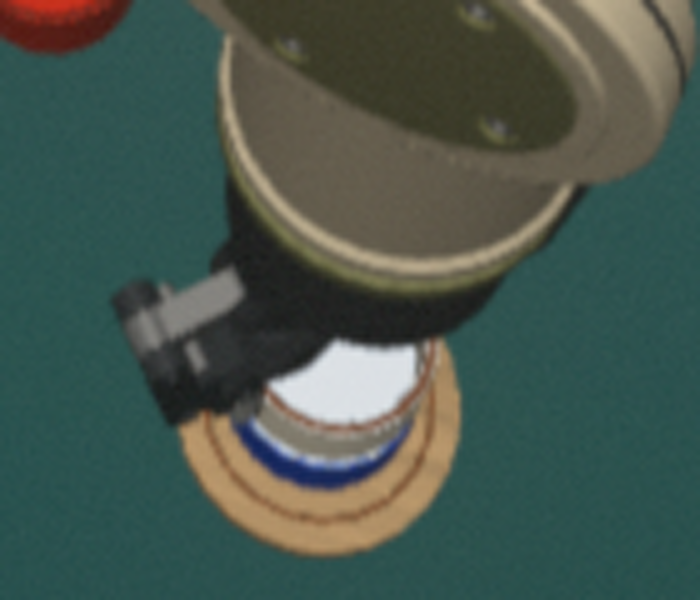

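The white dish is right above the blue one and aligned with it, at about (340,430) in the crop. Lowering it.

Call:
arm_command(
  steps=[
    [[1,0,0,2,0],[1,0,0,1.5,0],[1,0,0,1.5,0],[1,0,0,1,0],[1,0,0,0.5,0],[1,0,0,0.5,0],[1,0,0,0,0]],
  ],
)

```text
t: 16.67
tcp_pos: [0.4629, -0.3694, 0.0512]
tcp_rot: [-2.219, -2.224, -0.0]
wrist_force: [-0.5, 0.4, -1.5]
grip_width: 0.0593
```

Call:
arm_command(
  steps=[
    [[1,0,0,0.5,0],[1,0,0,0.5,0],[1,0,0,0.4,0],[1,0,0,0,0],[1,0,0,0,0]],
  ],
)

```text
t: 17.08
tcp_pos: [0.4631, -0.3696, 0.0506]
tcp_rot: [2.219, 2.223, 0.001]
wrist_force: [-2.0, 1.9, 7.7]
grip_width: 0.0593
```

Contact is at the expected height of 0.0506, so the dish is seated. Releasing and going up.

Call:
arm_command(
  steps=[
    [[-1,0,0,0,0],[-1,0,0,0,0],[-1,0,0,0,0],[-1,0,0,0,0],[-1,0,0,0,0],[-1,0,0,-15,0],[-1,0,0,-30,0],[-1,0,0,-35,0],[-1,-15,0,-20,0],[-1,-30,0,0,0],[-1,-15,0,0,0],[-1,0,0,0,0]],
  ],
)

```text
t: 18.08
tcp_pos: [0.4618, -0.4329, 0.1504]
tcp_rot: [2.222, 2.219, -0.003]
wrist_force: [-0.6, -0.6, 0.2]
grip_width: 0.0856
```

Call:
arm_command(
  steps=[
    [[-1,0,0,0,0],[-1,0,0,0,0],[-1,0,0,0,0]],
  ],
)

```text
t: 18.33
tcp_pos: [0.4635, -0.4284, 0.1495]
tcp_rot: [-2.217, -2.224, -0.001]
wrist_force: [0.5, 0.5, -0.4]
grip_width: 0.085
```

Run:
```python
from h import *
to(.450,.206,.16)
grab('wrist','w7')
im,d,W=load('w7'); b=(225,30,415,255)
print('white',fit(W,d,b,.070,.085),'stand',fit(W,d,b,.008,.016,.045))
```

```text
t 18.33 tcp [ 0.4635 -0.4284  0.1495] w 0.085 F [ 0.5  0.5 -0.4] q7 0.97
x [-0.003  1.     0.001] z [-0.     0.001 -1.   ]
delta tool mm [634.4 -11.5  -9.8]
white (array([ 0.46357286, -0.37198505,  0.02967333]), 2994, np.float64(0.00012630303199711318)) stand (array([ 0.4633108 , -0.37269748]), 4116, np.float64(0.00010868760938810638))
```

View pics/w7.png

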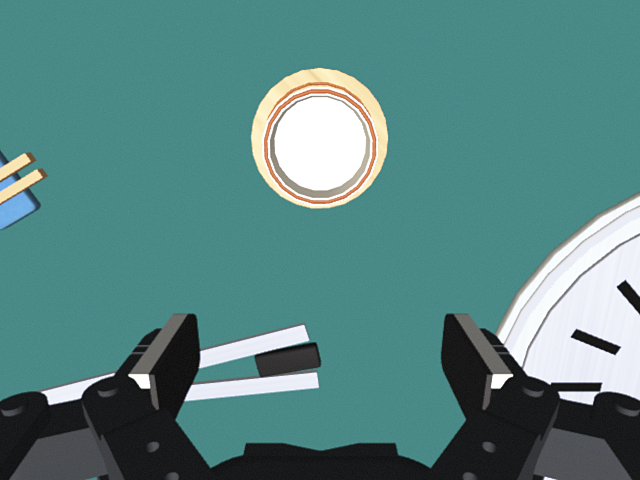

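The white dish is seated, with its rim centred at (320,143). Now the yellow one.

Call:
arm_command(
  steps=[
    [[-1,20,0,0,0],[-1,36,-1,0,0],[-1,38,-1,0,0],[-1,38,-1,0,0],[-1,38,-1,0,0],[-1,38,-1,0,0],[-1,38,-1,0,0],[-1,38,-1,0,0],[-1,38,-1,0,0],[-1,38,-1,0,0],[-1,38,-1,0,0],[-1,38,-1,0,0]],
  ],
)

```text
t: 19.38
tcp_pos: [0.4506, 0.009, 0.1502]
tcp_rot: [-2.218, -2.225, -0.002]
wrist_force: [1.5, -0.0, 0.7]
grip_width: 0.0857
```

Call:
arm_command(
  steps=[
    [[-1,38,0,0,0],[-1,38,0,0,0],[-1,38,0,0,0],[-1,38,0,0,0],[-1,30,0,0,0],[-1,16,0,0,0],[-1,0,0,0,0],[-1,0,0,0,0],[-1,0,0,0,0],[-1,0,0,0,0],[-1,0,0,0,0]],
  ],
)

```text
t: 20.3
tcp_pos: [0.451, 0.2033, 0.15]
tcp_rot: [-2.221, -2.221, -0.0]
wrist_force: [-0.0, 0.4, 0.3]
grip_width: 0.0855
```

Run:
```python
from h import *
to(.450,.206,.0085)
grab('wrist','w8')
im,d,W=load('w8'); b=(230,100,410,300)
print(fit(W,d,b,.028,.044),fit(W,d,b,.028,.044,.03))
```

```text
t 20.3 tcp [0.451  0.2033 0.15  ] w 0.0855 F [-0.   0.4  0.3] q7 -0.46
x [-0.  1.  0.] z [ 0.  0. -1.]
delta tool mm [  2.7  -1.1 141.5]
(array([0.44964085, 0.20537521, 0.02970537]), 1945, np.float64(0.0001468432574133451)) (array([0.44964396, 0.2052621 ]), 1945, np.float64(0.00016683646544038734))
```

View pics/w8.png

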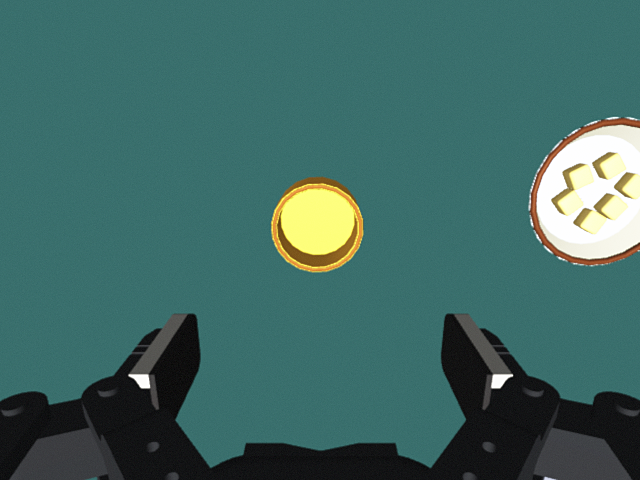

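The yellow dish is at (317,227). Descending onto (0.4497, 0.2053).

Call:
arm_command(
  steps=[
    [[-1,2,-1.3,36,0],[-1,0,0,36,0],[-1,0,0,30,0],[-1,0,0,22,0],[-1,0,0,12,0],[-1,0,0,5.5,0],[-1,0,0,0,0],[-1,0,0,0,0],[-1,0,0,0,0]],
  ],
)

```text
t: 21.1
tcp_pos: [0.4503, 0.2068, 0.0095]
tcp_rot: [2.219, 2.223, 0.003]
wrist_force: [-0.2, 0.1, -0.4]
grip_width: 0.0852
```

Call:
arm_command(
  steps=[
    [[1,0,0,0,0],[1,0,0,0,0],[1,0,0,0,0],[1,0,0,0,0],[1,0,0,0,0],[1,0,0,0,0],[1,0,0,0,0],[1,0,0,0,0]],
  ],
)

```text
t: 21.77
tcp_pos: [0.45, 0.2069, 0.0095]
tcp_rot: [-2.219, -2.224, -0.002]
wrist_force: [-3.5, -1.0, 10.8]
grip_width: 0.0596
```

Call:
arm_command(
  steps=[
    [[1,0,0,-10,0],[1,0,0,-20,0],[1,0,0,-30,0],[1,0,0,-36,0],[1,0,0,-36,0],[1,0,0,-20,0],[1,0,0,0,0],[1,0,0,0,0],[1,0,0,0,0]],
  ],
)

```text
t: 22.52
tcp_pos: [0.449, 0.2062, 0.1598]
tcp_rot: [-2.219, -2.223, 0.001]
wrist_force: [-0.3, 0.5, -1.8]
grip_width: 0.0594
```

Run:
```python
from h import *
to(.4635,-.3720,.16)
grab('wrist','w9')
im,d,W=load('w9'); s=status.get_state()['tcp_pos'][2]
print(fit(W,d,(225,255,415,450),s+.02,s+.032))
```

```text
t 22.52 tcp [0.449  0.2062 0.1598] w 0.0594 F [-0.3  0.5 -1.8] q7 -0.47
x [-0.002  1.    -0.   ] z [-0.001 -0.    -1.   ]
delta tool mm [-578.3   13.4   -0. ]
(array([0.44929001, 0.20450495, 0.03043818]), 8967, np.float64(0.0010736458310006938))
```

View pics/w9.png

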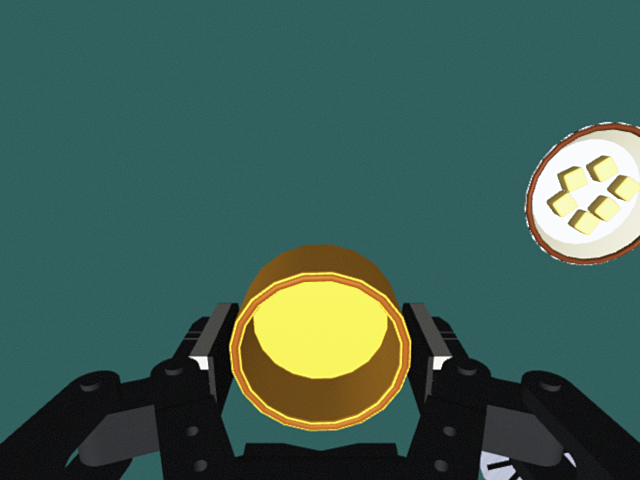

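Call:
arm_command(
  steps=[
    [[1,-10,0,0,0],[1,-20,0,0,0],[1,-30,1,0,0],[1,-36,1,0,0],[1,-36,1,0,0],[1,-36,1,0,0],[1,-36,1,0,0],[1,-36,1,0,0],[1,-36,1,0,0],[1,-36,1,0,0],[1,-36,1,0,0],[1,-36,1,0,0]],
  ],
)

```text
t: 23.57
tcp_pos: [0.459, -0.1798, 0.1598]
tcp_rot: [-2.219, -2.223, 0.001]
wrist_force: [0.8, 0.5, -1.6]
grip_width: 0.0595
```

Call:
arm_command(
  steps=[
    [[1,-36,1,0,0],[1,-36,1,0,0],[1,-36,1,0,0],[1,-34,0,0,0],[1,-28,0,0,0],[1,-16,0,0,0],[1,-6,0,0,0],[1,0,0,0,0],[1,0,0,0,0],[1,0,0,0,0],[1,0,0,0,0]],
  ],
)

```text
t: 24.48
tcp_pos: [0.4642, -0.368, 0.1603]
tcp_rot: [-2.217, -2.225, -0.001]
wrist_force: [0.3, 0.7, -0.9]
grip_width: 0.0595
```

Run:
```python
from h import *
to(.463,-.3703,.0795)
```

```text
t 24.48 tcp [ 0.4642 -0.368   0.1603] w 0.0595 F [ 0.3  0.7 -0.9] q7 0.88
x [-0.004  1.     0.001] z [ 0.     0.001 -1.   ]
delta tool mm [-2.4 -1.2 80.8]
```

Call:
arm_command(
  steps=[
    [[1,-1,-1,10,0],[1,0,0,20,0],[1,0,0,20,0],[1,0,0,12,0],[1,0,0,6,0],[1,0,0,3,0],[1,0,0,0,0],[1,0,0,0,0],[1,0,0,0,0],[1,0,0,0,0]],
  ],
)

```text
t: 25.32
tcp_pos: [0.4631, -0.3707, 0.0901]
tcp_rot: [2.218, 2.223, 0.001]
wrist_force: [-0.5, 0.2, -1.1]
grip_width: 0.0596
```

Run:
```python
from h import *
to(.463,-.3703,.0795)
grab('side','s2'); im,d,W=load('s2')
cv2.imwrite('pics/s2c.png',cv2.resize(im[360:480,300:440,::-1],None,fx=5,fy=5,interpolation=cv2.INTER_CUBIC))
```

```text
t 25.32 tcp [ 0.4631 -0.3707  0.0901] w 0.0596 F [-0.5  0.2 -1.1] q7 0.94
x [-0.002  1.    -0.   ] z [ 0.001 -0.    -1.   ]
delta tool mm [ 0.4 -0.1 10.6]
```

View pics/s2c.png

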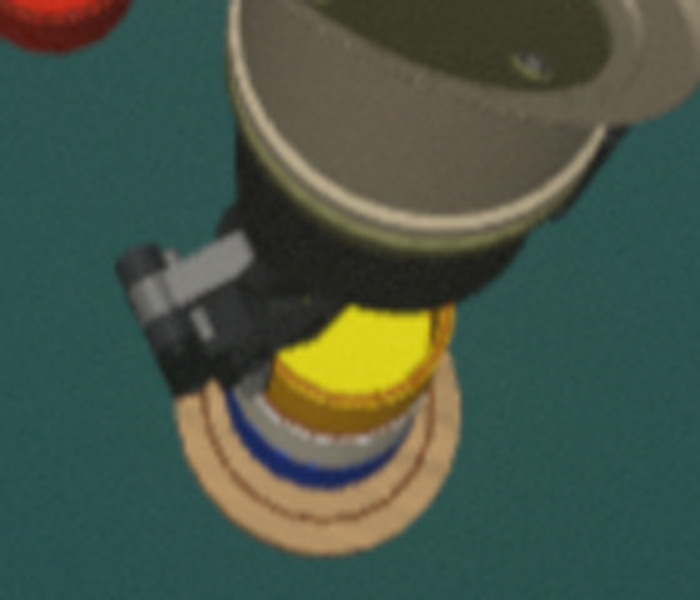

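The yellow dish is aligned above the white one. Lowering it slowly.

Call:
arm_command(
  steps=[
    [[1,0.4,0,2,0],[1,0,0,2,0],[1,0,0,1.5,0],[1,0,0,1.5,0],[1,0,0,1,0],[1,0,0,1,0],[1,0,0,0.5,0],[1,0,0,0.5,0],[1,0,0,0,0],[1,0,0,0,0]],
  ],
)

```text
t: 26.2
tcp_pos: [0.4627, -0.3702, 0.0797]
tcp_rot: [2.219, 2.223, 0.0]
wrist_force: [-0.7, 2.1, 3.7]
grip_width: 0.0595
```

Call:
arm_command(
  steps=[
    [[1,0,0,0.4,0],[1,0,0,0,0],[1,0,0,0,0]],
  ],
)

```text
t: 26.45
tcp_pos: [0.4627, -0.3703, 0.0796]
tcp_rot: [2.219, 2.223, 0.001]
wrist_force: [-3.4, 2.3, 9.0]
grip_width: 0.0593
```

Call:
arm_command(
  steps=[
    [[-1,0,0,0,0],[-1,0,0,0,0],[-1,0,0,0,0],[-1,0,0,0,0],[-1,0,0,0,0],[-1,0,0,-15,0],[-1,0,0,-30,0],[-1,0,0,-35,0],[-1,-15,0,-20,0],[-1,-30,0,0,0],[-1,-15,0,0,0],[-1,0,0,0,0]],
  ],
)

```text
t: 27.45
tcp_pos: [0.4615, -0.4334, 0.1794]
tcp_rot: [2.222, 2.219, -0.003]
wrist_force: [-0.5, 0.1, -0.7]
grip_width: 0.0857
```

Call:
arm_command(
  steps=[
    [[-1,0,0,0,0],[-1,0,0,0,0],[-1,0,0,0,0]],
  ],
)

```text
t: 27.7
tcp_pos: [0.4632, -0.429, 0.1787]
tcp_rot: [-2.218, -2.224, -0.001]
wrist_force: [0.5, 0.2, -0.1]
grip_width: 0.0854
```

Run:
```python
from h import *
to(.490,.385,.16)
grab('wrist','w10')
im,d,W=load('w10'); b=(215,30,425,260)
print('yellow',fit(W,d,b,.098,.115),'stand',fit(W,d,b,.008,.016,.045))
p=W[30:260,215:425]; p=p[(p[...,2]>.1)]; print(np.percentile(p[:,2],[5,50,95]), np.linalg.lstsq(np.c_[p[:,:2],np.ones(len(p))],p[:,2],rcond=None)[0])
```

```text
t 27.7 tcp [ 0.4632 -0.429   0.1787] w 0.0854 F [ 0.5  0.2 -0.1] q7 0.98
x [-0.003  1.     0.001] z [-0.     0.001 -1.   ]
delta tool mm [813.9  29.3  19.4]
yellow (array([ 0.46323894, -0.37204586,  0.02971775]), 3063, np.float64(0.00014658417192385908)) stand (array([ 0.46323057, -0.37317642]), 2040, np.float64(0.0002772675408718924))
[0.10216121 0.10469545 0.32213985] [-0.00337739  0.61253904  0.34716187]
```

View pics/w10.png

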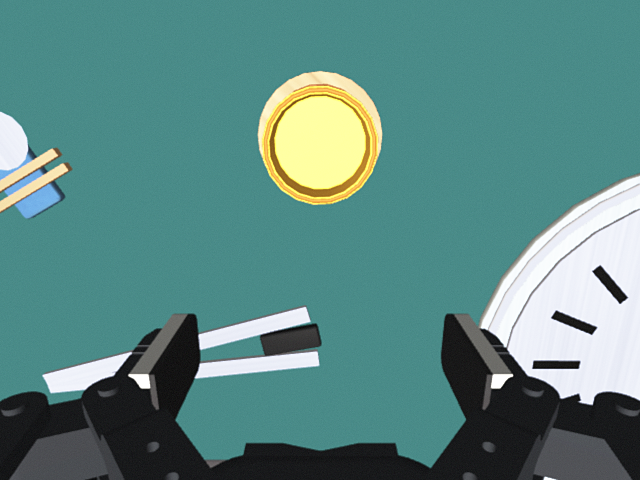

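The yellow dish is seated, with its rim centred at (320,144) at z≈0.1045. Next the lid.

Call:
arm_command(
  steps=[
    [[-1,20,0,0,0],[-1,36,0,0,0],[-1,38,0,0,0],[-1,38,0,0,0],[-1,38,0,0,0],[-1,38,0,0,0],[-1,38,0,0,0],[-1,38,0,0,0],[-1,38,0,0,0],[-1,38,0,0,0],[-1,38,0,0,0],[-1,38,0,0,0]],
  ],
)

```text
t: 28.75
tcp_pos: [0.4613, 0.0085, 0.1793]
tcp_rot: [-2.217, -2.225, -0.003]
wrist_force: [0.8, 0.9, 0.3]
grip_width: 0.0855
```

Call:
arm_command(
  steps=[
    [[-1,38,2,0,0],[-1,38,3,0,0],[-1,38,3,0,0],[-1,38,3,0,0],[-1,38,3,0,0],[-1,38,3,0,0],[-1,38,3,0,0],[-1,38,3,0,0],[-1,30,3,5,0],[-1,20,2,5,0],[-1,0,0,5,0],[-1,0,0,5,0]],
  ],
)

```text
t: 29.75
tcp_pos: [0.4883, 0.3612, 0.1582]
tcp_rot: [2.216, 2.227, -0.001]
wrist_force: [0.4, 0.5, -0.3]
grip_width: 0.0854
```

Call:
arm_command(
  steps=[
    [[-1,0,0,0,0],[-1,0,0,0,0],[-1,0,0,0,0]],
  ],
)

```text
t: 30.0
tcp_pos: [0.4895, 0.3589, 0.1596]
tcp_rot: [-2.221, -2.222, -0.001]
wrist_force: [0.2, 0.2, 0.5]
grip_width: 0.0856
```

Run:
```python
from h import *
to(.490,.385,.011)
grab('wrist','w11')
im,d,W=load('w11'); b=(220,100,420,320)
print('knob',fit(W,d,b,.031,.045),fit(W,d,b,.031,.045,.01),'disc',fit(W,d,b,.005,.013))
```

```text
t 30.0 tcp [0.4895 0.3589 0.1596] w 0.0856 F [0.2 0.2 0.5] q7 -0.56
x [-0.001  1.     0.   ] z [ 0.  0. -1.]
delta tool mm [ 26.    0.4 148.6]
knob (array([0.48980174, 0.3841942 , 0.00974019]), 712, np.float64(0.00015719780657175698)) (array([0.48978452, 0.38413535]), 712, np.float64(0.00016301748647979235)) disc (array([0.48980323, 0.3841424 , 0.02958169]), 4668, np.float64(0.00013652119506537582))
```

View pics/w11.png

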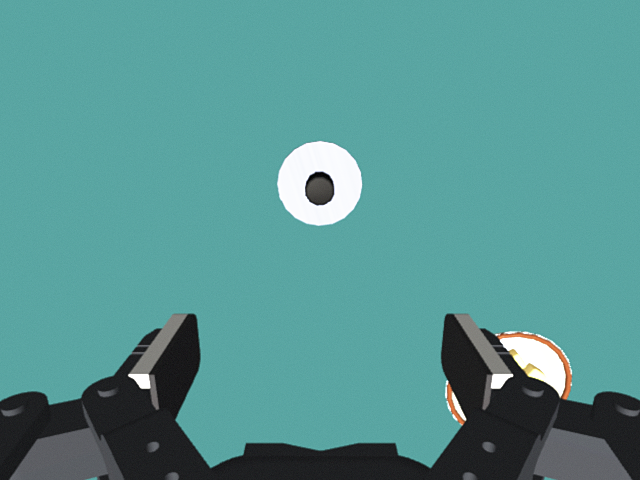

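The knob is at (319,188). Moving over it and descending to TCP z≈0.013.

Call:
arm_command(
  steps=[
    [[-1,12,0.4,15,0],[-1,13,0,30,0],[-1,0.2,0,36,0],[-1,0,0,30,0],[-1,0,0,20,0],[-1,0,0,10,0],[-1,0,0,4,0],[-1,0,0,0,0],[-1,0,0,0,0],[-1,0,0,0,0],[-1,0,0,0,0]],
  ],
)

```text
t: 30.97
tcp_pos: [0.4902, 0.3858, 0.0155]
tcp_rot: [-2.219, -2.223, -0.004]
wrist_force: [-0.5, -0.2, -0.1]
grip_width: 0.0854
```

Run:
```python
from h import *
to(.4898,.3842,.013)
```

```text
t 30.97 tcp [0.4902 0.3858 0.0155] w 0.0854 F [-0.5 -0.2 -0.1] q7 -0.52
x [-0.002  1.     0.002] z [ 0.001  0.002 -1.   ]
delta tool mm [-1.6 -0.4  2.5]
```

Call:
arm_command(
  steps=[
    [[-1,-1.5,-0.4,2.3,0],[-1,0,0,0,0],[1,0,0,0,0],[1,0,0,0,0],[1,0,0,0,0],[1,0,0,0,0],[1,0,0,0,0],[1,0,0,0,0],[1,0,0,0,0],[1,0,0,0,0],[1,0,0,0,0],[1,0,0,0,0]],
  ],
)

```text
t: 31.97
tcp_pos: [0.4892, 0.3838, 0.0118]
tcp_rot: [-2.219, -2.224, -0.0]
wrist_force: [-0.8, -0.2, 1.9]
grip_width: 0.0187
```

Call:
arm_command(
  steps=[
    [[1,0,0,0,0],[1,0,0,0,0],[1,0,0,0,0],[1,0,0,0,0]],
  ],
)

```text
t: 32.3
tcp_pos: [0.4892, 0.3837, 0.0118]
tcp_rot: [-2.219, -2.224, -0.0]
wrist_force: [-1.1, -0.8, 3.0]
grip_width: 0.0186
```

Call:
arm_command(
  steps=[
    [[1,0,0,-10,0],[1,0,0,-20,0],[1,0,0,-30,0],[1,0,0,-36,0],[1,0,0,-36,0],[1,0,0,-30,0],[1,0,0,-15,0],[1,0,0,0,0],[1,0,0,0,0],[1,0,0,0,0]],
  ],
)

```text
t: 33.13
tcp_pos: [0.4886, 0.3833, 0.1876]
tcp_rot: [-2.219, -2.224, 0.003]
wrist_force: [-0.5, -0.0, -0.6]
grip_width: 0.0187
```

Run:
```python
from h import *
to(.4635,-.3720,.19)
grab('wrist','w12')
im,d,W=load('w12'); s=status.get_state()['tcp_pos']
b=(225,230,415,470)
print('disc',fit(W,d,b,s[2]-.009,s[2]+.001), s)
```

```text
t 33.13 tcp [0.4886 0.3833 0.1876] w 0.0187 F [-0.5 -0.  -0.6] q7 -0.59
x [-0.002  1.    -0.001] z [-0.001 -0.001 -1.   ]
delta tool mm [-755.2  -26.6   -1.5]
disc (array([0.48893539, 0.38361761, 0.02986108]), 8460, np.float64(0.0002215775597099904)) [0.48845397 0.38320492 0.18721006]
```

View pics/w12.png

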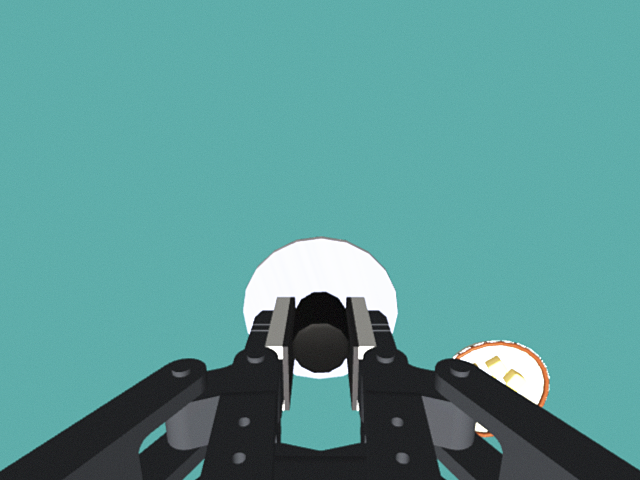

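The lid is held level and centred, with the disc at about (320,308). Carrying it to the stack.

Call:
arm_command(
  steps=[
    [[1,-10,0,0,0],[1,-20,0,0,0],[1,-30,0,0,0],[1,-36,0,0,0],[1,-36,-1,0,0],[1,-36,-1,0,0],[1,-36,-1,0,0],[1,-36,-1,0,0],[1,-36,-1,0,0],[1,-36,-1,0,0],[1,-36,-1,0,0],[1,-36,-1,0,0]],
  ],
)

```text
t: 34.18
tcp_pos: [0.4806, -0.0027, 0.1879]
tcp_rot: [-2.219, -2.222, 0.001]
wrist_force: [0.7, -0.0, -1.0]
grip_width: 0.0188
```

Call:
arm_command(
  steps=[
    [[1,-36,-2,0,0],[1,-36,-2,0,0],[1,-36,-2,0,0],[1,-36,-2,0,0],[1,-36,-2,0,0],[1,-36,-2,0,0],[1,-36,-2,0,0],[1,-36,-2,0,0],[1,-30,-1,0,0],[1,-22,-1,0,0],[1,-12,0,0,0],[1,-4,0,0,0]],
  ],
)

```text
t: 35.18
tcp_pos: [0.4624, -0.3591, 0.1878]
tcp_rot: [-2.223, -2.218, 0.003]
wrist_force: [-0.6, 0.7, -1.4]
grip_width: 0.0188
```

Call:
arm_command(
  steps=[
    [[1,0,0,0,0],[1,0,0,0,0],[1,0,0,0,0],[1,0,0,0,0]],
  ],
)

```text
t: 35.52
tcp_pos: [0.4651, -0.3551, 0.1886]
tcp_rot: [-2.217, -2.225, -0.001]
wrist_force: [-0.6, -0.3, -1.3]
grip_width: 0.0192
```

Run:
```python
from h import *
to(.463,-.3723,.1108)
```

```text
t 35.52 tcp [ 0.4651 -0.3551  0.1886] w 0.0192 F [-0.6 -0.3 -1.3] q7 0.85
x [-0.004  1.     0.001] z [ 0.     0.001 -1.   ]
delta tool mm [-17.3  -2.2  77.8]
```

Call:
arm_command(
  steps=[
    [[1,-8,-1,10,0],[1,-8,-1,15,0],[1,-1,0,18,0],[1,0,0,12,0],[1,0,0,6,0],[1,0,0,3,0],[1,0,0,0,0],[1,0,0,0,0],[1,0,0,0,0],[1,0,0,0,0]],
  ],
)

```text
t: 36.35
tcp_pos: [0.4631, -0.3735, 0.1254]
tcp_rot: [2.218, 2.223, 0.001]
wrist_force: [-0.1, -0.5, -0.7]
grip_width: 0.0192
```

Run:
```python
from h import *
to(.463,-.3723,.1108)
grab('side','s3'); im,d,W=load('s3')
cv2.imwrite('pics/s3c.png',cv2.resize(im[360:480,300:440,::-1],None,fx=5,fy=5,interpolation=cv2.INTER_CUBIC))
```

```text
t 36.35 tcp [ 0.4631 -0.3735  0.1254] w 0.0192 F [-0.1 -0.5 -0.7] q7 0.93
x [-0.002  1.    -0.   ] z [ 0.001 -0.    -1.   ]
delta tool mm [ 1.2 -0.1 14.6]
```

View pics/s3c.png

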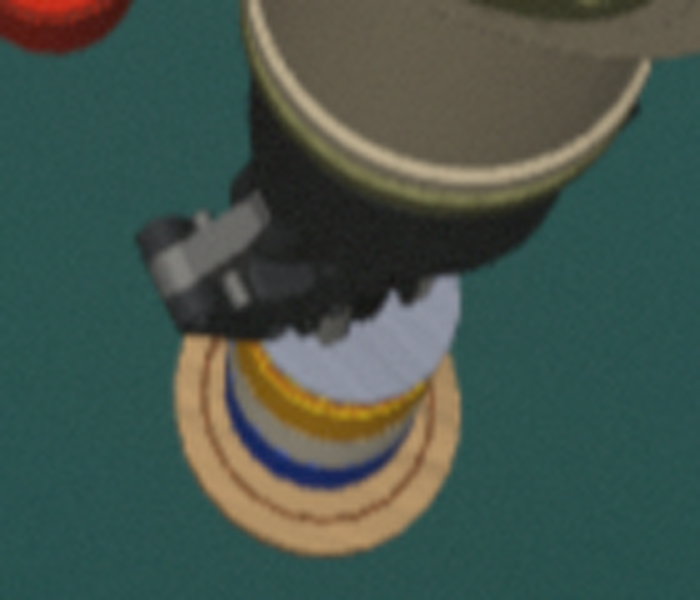

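The lid is above the stack. I'll shift it 1.2 mm and lower it.

Call:
arm_command(
  steps=[
    [[1,1,0,3,0],[1,0,0,3,0],[1,0,0,2,0],[1,0,0,1.5,0],[1,0,0,1.5,0],[1,0,0,1,0],[1,0,0,1,0],[1,0,0,0.5,0],[1,0,0,0.5,0],[1,0,0,0,0],[1,0,0,0,0]],
  ],
)

```text
t: 37.32
tcp_pos: [0.4628, -0.3725, 0.1108]
tcp_rot: [2.219, 2.223, 0.0]
wrist_force: [0.4, 0.9, 0.9]
grip_width: 0.0187
```

Call:
arm_command(
  steps=[
    [[1,0,0,0.4,0],[1,0,0,0.3,0],[1,0,0,0,0],[1,0,0,0,0]],
  ],
)

```text
t: 37.65
tcp_pos: [0.4629, -0.3727, 0.1108]
tcp_rot: [2.219, 2.223, 0.001]
wrist_force: [-2.4, 1.5, 7.3]
grip_width: 0.0187
```

Seated at the expected height, with 7 N of contact. Releasing and retreating upward.

Call:
arm_command(
  steps=[
    [[-1,0,0,0,0],[-1,0,0,0,0],[-1,0,0,0,0],[-1,0,0,0,0],[-1,0,0,0,0],[-1,0,0,0,0],[-1,0,0,0,0],[-1,0,0,0,0],[-1,0,0,-10,0],[-1,0,0,-25,0],[-1,0,0,-30,0],[-1,0,0,-20,0]],
  ],
)

```text
t: 38.65
tcp_pos: [0.4627, -0.3731, 0.198]
tcp_rot: [2.219, 2.222, 0.0]
wrist_force: [1.1, 0.1, -0.6]
grip_width: 0.0855
```

Call:
arm_command(
  steps=[
    [[-1,-15,0,0,0],[-1,-25,0,0,0],[-1,-20,0,0,0],[-1,0,0,0,0],[-1,0,0,0,0],[-1,0,0,0,0],[-1,0,0,0,0]],
  ],
)

```text
t: 39.23
tcp_pos: [0.4633, -0.4315, 0.1952]
tcp_rot: [-2.218, -2.225, -0.001]
wrist_force: [0.5, 0.5, 0.1]
grip_width: 0.0853
```

Run:
```python
from h import *
to(.463,-.3723,.1108)
grab('wrist','w13'); grab('scene','sc2'); im,d,W=load('w13')
b=(215,30,425,260)
print('disc',fit(W,d,b,.104,.113),'knob',fit(W,d,b,.128,.145))
p=W[30:260,215:425].reshape(-1,3); p=p[(p[:,2]>.10)&(p[:,2]<.114)]; print('disc z',np.percentile(p[:,2],[5,50,95]),'slope',np.linalg.lstsq(np.c_[p[:,:2],np.ones(len(p))],p[:,2],rcond=None)[0])
im,d,W=load('sc2')
for k,b,h in [('red',(266,170,300,198),.034),('cup',(298,188,334,228),.062)]: print(k,fit(W,d,b,h-.005,h+.006))
cv2.imwrite('pics/sc2c.png',cv2.resize(im[90:250,150:350,::-1],None,fx=4,fy=3.7))
```

```text
t 39.23 tcp [ 0.4633 -0.4315  0.1952] w 0.0853 F [0.5 0.5 0.1] q7 0.99
x [-0.003  1.     0.001] z [ 0.     0.001 -1.   ]
delta tool mm [59.1 -0.1 84.4]
disc (array([ 0.4633837 , -0.37224648,  0.02973392]), 8432, np.float64(0.0001012271353445238)) knob (array([ 0.46331426, -0.37219635,  0.00975958]), 1325, np.float64(0.00010065563699288517))
disc z [0.10759595 0.10875153 0.10986034] slope [ 0.00119291 -0.00041196  0.10803338]
red (array([ 0.44879317, -0.2042308 ,  0.02980324]), 109, np.float64(0.0010033277660850453))
cup (array([ 0.46514848, -0.07901919,  0.0338836 ]), 134, np.float64(0.0007902238238848168))
```

View pics/w13.png

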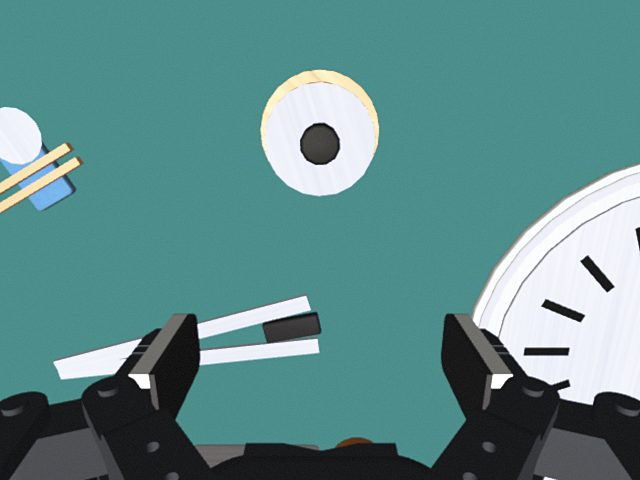

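View pics/sc2c.png

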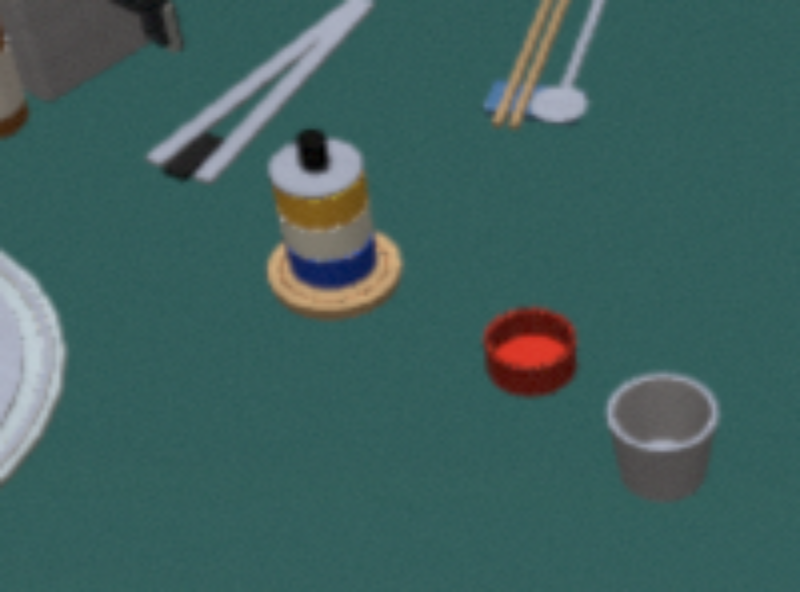

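The wrist view shows the lid level and centred at (320,139), with its knob at (320,144). The scene crop shows an upright blue, white, yellow and lid stack at about (320,215), and the red dish and cup in their places. Handing in.

```bash
python3 -c "
from h import *
print(order.sign_off())"
```

```text
the job is handed in; nothing more can be done
None
```

The covered stack is built on the round wooden stand: blue dish, then white, then yellow, then the steel lid. It went up one piece at a time, and I handed it in at about 39 s of the 112 s allowed.

- **Setting down:** each piece was lowered to a light contact of 5–9 N, and each touched at the height expected for being fully seated. Nothing was dropped.
- **Final position:** the lid's centre is about 0.5–1 mm from the measured centre of the stand. The stand's own measurement varied by about 0.5 mm between looks.
- **Seating and tilt:** the lid's disc is level, with a slope of about 0.1%. Its top measured 108.8 mm against 108 mm expected, which is within camera error.
- **Left alone:** the red dish and the steel cup are where they started, to within 1 mm (measurement noise). The gripper is open and clear of everything.

**First grasp off-centre:** I first gripped the blue dish about 8 mm off-centre, because I read the arm's position before it had settled. I opened, centred and gripped it again before lifting. No final check failed.

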